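# Refit the bearing cap the right way round and jog the axle

### The arm

A 6-joint arm with a two-finger parallel gripper is mounted at the origin on the work surface. World frame = base frame: x ahead of the robot, y to its left, z up, the work surface at z = 0. Lengths are in mm, angles in rad, forces in N, time in s.
With the tool pointing down it reaches from about 250 to 775 mm from the base axis. Payload 4 kg.
Tool frame: the origin (TCP) lies on the centre line of the jaws, within the pads' length; the fingertips stand manip.tip_reach ahead of it and the grasp point (between the pads) lies 8 mm behind it (manip.tip_reach is the distance from the TCP to the fingertips, in mm); z points along the fingers, y is the direction in which the jaws open and shut (so a half turn about z gives the same grasp; the last joint's range is limited). The gripper opens to 94 mm and grips with 3 to 60 N. Pads are 16 mm wide; open, the fingers measure 119 mm over their backs; the gripper's body (75 mm by 177 mm) begins 78 mm behind the grasp point.
Start: joints at [-1.259, 0.087, 1.371, -0, 1.684, -0.103], TCP at [221.653, -503.378, 216.506] pointing down, gripper open.
Joint ranges: [-3.1, 3.1], [-0.76, 2.03], [0.27, 2.55], [-1.08, 4.22], [0.17, 2.65], [-2.57, 2.57]. Speed limits (rad/s): [2.79, 2.79, 3.14, 3.14, 3.14, 3.14].

### API

Orientations are given as a unit quaternion [x, y, z, w].
In Python, from station import manip gives the robot as it stands. The module is installed in compiled form; this text tells all that it offers. Calls block until the motion is done:
- manip.goto(position, orientation): joint-space move of the TCP to a pose.
- manip.move_l(position, attitude=None, speed=150, force_limit=None): straight line of the TCP; attitude=None keeps the orientation; speed is the mean speed in mm/s. With force_limit (N) it stops when the force on the tool has changed by that much, and returns True; else False.
- manip.move_j(angles): joint-space move.
- manip.ungrasp() and manip.clamp(f_grip=None): open the fingers fully, or close them until they stop; f_grip is the grip in N (None keeps the last).
- manip.wait(seconds).
- manip.ik(position, orientation): joint angles nearest the present ones, or None.
- manip.grab_frame(name): name is "side" or "top" or "wrist"; returns (picture, depth): 420x560x3 uint8, blue, green, red; 420x560 float32, mm along the optical axis (not along the pixel's ray), 0 where there is no reading.
- manip.get_calibration(name): a dict with "vertical_fov" (degrees; the focal length in pixels is half the picture's height over the tangent of half this angle, whatever the lens; pixels are square), "cx", "cy" (the principal point, pixels), "R" (3x3) and "t" (3): a world point X has camera coordinates R X + t; the wrist camera has in their place "T_tool_cam" (4x4, takes a point from camera to tool coordinates, whose origin is the TCP and whose axes are the flange's). Camera axes: x right, y down, z forward; pixel columns grow to the right and rows downward; lengths in mm; the calibration is good to about 2 mm. A picture is of the moment at which its call begins: read the wrist's pose just before it. get_calibration takes no time and is no camera call.
A pose or a line that the arm cannot do raises manip.Unreachable and nothing moves.
- manip.close_job(): hands the job in, once; it reports no verdict.
Readings, each from a call of its own:
- manip.current_time_s(): time.
- manip.current_q(): joint angles.
- manip.current_joint_velocities(): joint speeds.
- manip.current_tau(): joint torques, N m.
- manip.current_tcp_pos(): TCP position.
- manip.current_eef_rot(): TCP orientation.
- manip.current_wrist_force(): force on the tool from outside, world axes, zero at the start.
- manip.current_moment(): the same for the moment, N m.
- manip.current_opening(): opening from 0.0 (shut) to 1.0 (fully open).
Only numpy, scipy, OpenCV 4.12 (cv2) and the standard library are available. Lean on these libraries where they do the work, as an engineer would, in place of code of your own. Each camera call takes 0.05 s, during which the arm holds its last target.

### The job

Fit the bearing cap that lies on the green mat to the open bearing block of the axle test rig, squarely and fully home on both feet; only one foot has the hidden pocket that goes over the block's locating key, so offer the cap up gently, feel whether it goes down or stands proud on the key, turn it end for end if it does, and neither force nor drop it. Once the cap is home and let go, and not before, jog the axle to settle the bearing: push the spring-centred lever on the control box over away from the robot, hold it there for at least a second, and let it come back to the middle, never tilting it towards the robot. Leave the spare cap in its tray and the wrench, screwdriver and loose wheel where they lie.

Things in the scene. Friction and masses are not known exactly. Their poses are not given: they have to be found in the camera images.
- cap_1: Aluminium bearing cap (two look alike), 120 long (x), 40 wide (y), 46 high, 0.35 kg; origin: centre of underside, z up. Arch with crown boss 34 x 40; grip its flat faces, 40 apart, across y at the crown. Flat feet 26 long, 16 high at both ends; a blind pocket under ONE foot, 16 x 28 x 7 deep, centred 46 from the middle, cannot be seen, and x does not tell which foot. Lies on the mat (fit it) or in the tray (spare).
- cap_2: Aluminium bearing cap (two look alike), 120 long (x), 40 wide (y), 46 high, 0.35 kg; origin: centre of underside, z up. Arch with crown boss 34 x 40; grip its flat faces, 40 apart, across y at the crown. Flat feet 26 long, 16 high at both ends; a blind pocket under ONE foot, 16 x 28 x 7 deep, centred 46 from the middle, cannot be seen, and x does not tell which foot. Lies on the mat (fit it) or in the tray (spare).
- rig: Axle test rig, fixed: steel plate 150 x 345 x 12 with two bearing blocks; origin: its underside below the OPEN block, x across the axle (away from the robot), z up. Axle 16 thick along y, at height 62; bearing 52 across, 16 wide stands half out of the open block. At y +120 a block with its cap on (top at 108), at y +175 to +235 a 110 tyre (top at 117), at y -68 to -180 coupling and motor (top at 82).
- seat (a point): Middle of the open block's split face, on the axle's axis, 62 above the rig's underside; axes as the rig's. Flat shoulders at this height from 34 to 60 either side along x. With the cap home its origin is here, its length along x, its pocket over the key. The wrong way round a foot lands on the key and it stops 6 high. Play: 2.5 in x (bearing), 5 in y (key).
- key (a point): Top centre of the locating key that stands on the open block's shoulder at +x: 8 (x) x 18 (y) x 6 high, 46 from the seat along the rig's x.
- mat: Green cutting mat, fixed, 210 x 320 x 4 thick, flat on the bench; origin at the centre of its underside. The cap to fit lies on it.
- tray: Grey plastic tray, fixed, 156 x 156, 24 high, floor 4 thick; origin at the centre of its underside. The spare cap lies in it.
- jogbox: Grey control box, fixed, 100 (x) x 90 (y) x 44 high; origin at the centre of its underside; x points roughly away from the robot. The lever stands on top.
- jog_knob (a point): Centre of the lever's black ball knob, 28 in diameter, on a steel rod 10 in diameter. The pivot is 74 below it on the box top (box frame x 0, y +12, z 44), so the knob is 118 above the bench when the lever is upright. This frame tilts with the lever.
- jog_lever (a joint): Lever tilt in rad about the box's y: 0 upright, positive tilted to the box's +x (away from the robot), stops at +-0.55; beyond 0.3 it counts as pushed over. A spring of 0.5 Nm/rad brings it back to 0 when let go (about 3 N at the knob when over).
- wrench: Loose steel wrench, 170 long (its x), flat on the bench; leave it.
- screwdriver: Loose screwdriver, red handle, 190 long (its x), lying on the bench; leave it.
- spare_wheel: Loose black wheel, 110 across and 60 wide, lying flat; origin at the centre of its underside; leave it.
There are look-alikes about, which are no part of the job. Leave any pink look-alike of the jogbox alone. Leave any red look-alike of the cap_2 alone.

How it is judged:
By the outcome, as a careful person would: the job done as asked, in the order asked, and still so for the second after the job is handed in, with the robot touching nothing.
It also fails if it takes over 67 s, if anything falls off the work surface, if the arm or the gripper's body presses on something with over 40 N, if the wrist force passes 120 N, or if a joint passes its speed limit or range.

## Working session

There is one attempt and no reset: what is moved stays moved. The work goes in short steps, each a Python script; the robot and the scene stay as the last script left them, time stands still between calls to the robot, and variables do not carry over. Pictures are saved under pics/ and viewed, and the job is handed in when it is done.

```bash
mkdir -p pics
cat > h.py <<'E'
import numpy as np, cv2, json
from station import manip
def cal(n):
    c=manip.get_calibration(n); f=210/np.tan(np.radians(c["vertical_fov"])/2); return c,f
def grab(n,tag):
    R=None
    if n=="wrist":
        from scipy.spatial.transform import Rotation as Ro
        T=np.eye(4);T[:3,:3]=Ro.from_quat(manip.current_eef_rot()).as_matrix();T[:3,3]=manip.current_tcp_pos()
    im,d=manip.grab_frame(n)
    cv2.imwrite(f"pics/{tag}.png",im)
    c,f=cal(n)
    if n=="wrist": M=T@np.array(c["T_tool_cam"])
    else:
        R=np.array(c["R"]);t=np.array(c["t"]);M=np.eye(4);M[:3,:3]=R.T;M[:3,3]=-R.T@t
    np.savez(f"pics/{tag}.npz",d=d,M=M,f=f,cx=c["cx"],cy=c["cy"])
    return im,d
def pts(tag):
    z=np.load(f"pics/{tag}.npz");d=z["d"];v,u=np.mgrid[:d.shape[0],:d.shape[1]]
    P=np.stack([(u-z["cx"])/z["f"]*d,(v-z["cy"])/z["f"]*d,d],-1)
    W=P@z["M"][:3,:3].T+z["M"][:3,3]; W[d==0]=np.nan
    return W
def ray(tag,u,v,zw):
    z=np.load(f"pics/{tag}.npz");r=z["M"][:3,:3]@np.array([(u-z["cx"])/z["f"],(v-z["cy"])/z["f"],1]);o=z["M"][:3,3]
    return o+r*(zw-o[2])/r[2]
E
python3 - <<'E'
from h import *
for n in("top","side","wrist"): grab(n,n+"0")
print(manip.current_time_s(),manip.tip_reach,manip.current_eef_rot(),manip.get_calibration("top"),manip.get_calibration("wrist"))
E
```

```text
0.15 11.0 [ 9.78574440e-01  2.05891631e-01 -9.88267512e-05 -8.32281612e-04] {'vertical_fov': 42.06853491335294, 'cx': 270.71001486633764, 'cy': 206.81889323989756, 'R': array([[-1.74712775e-02, -9.99847325e-01,  2.83365830e-04],
       [-9.85052997e-01,  1.71641875e-02, -1.71394235e-01],
       [ 1.71363204e-01, -3.27360661e-03, -9.85202485e-01]]), 't': array([  53.00262883,  517.0011746 , 1699.43866036])} {'vertical_fov': 69.68202718574952, 'cx': 273.0105339993991, 'cy': 211.20656154119555, 'T_tool_cam': array([[ 1.73421169e-04, -9.59227001e-01, -2.82636747e-01,
         8.14313187e+01],
       [ 9.99999775e-01,  3.49637340e-04, -5.73033935e-04,
         2.26496414e-01],
       [ 6.48489983e-04, -2.82636584e-01,  9.59226845e-01,
        -1.67881368e+02],
       [ 0.00000000e+00,  0.00000000e+00,  0.00000000e+00,
         1.00000000e+00]])}
```

```bash
python3 -c "
import cv2,numpy as np
a=cv2.imread('pics/top0.png');cv2.imwrite('pics/top0b.png',cv2.resize(a,(800,600),interpolation=3))"
```

```text
(no output)
```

View pics/top0b.png

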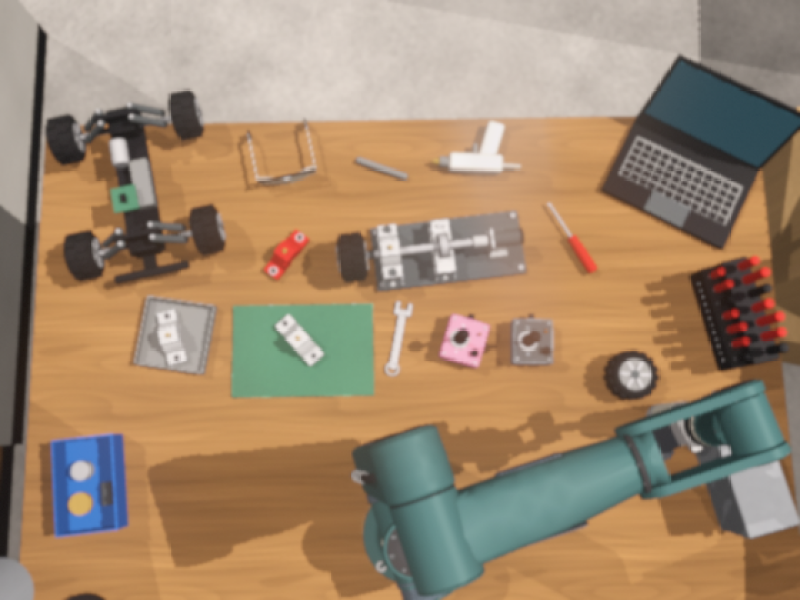

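View pics/side0.png

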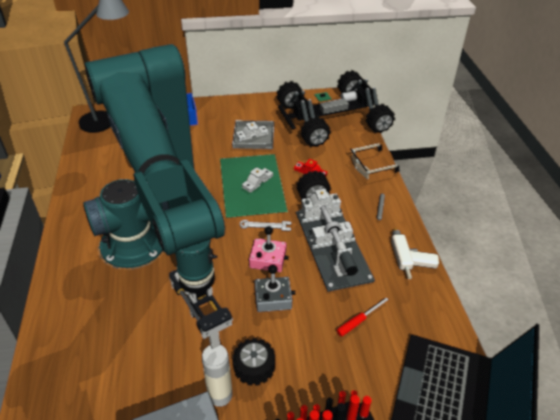

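The top view, scaled to 800x600, shows the mat cap at (299,340), the open block at (442,248), the grey box at (532,341) with the pink one at (465,341), and the spare cap in its tray at (170,335). I'll take rough positions from this, then look closer with the wrist camera.

Run:
```python
from h import *
W=pts("top0");s=560/800
for n,u,v in(("cap",299,340),("blk",442,248),("box",532,341),("knob?",537,341),("mat",250,380)):
    print(n,W[int(v*s),int(u*s)].round(1))
# cap on mat: points with z>12 around
m=W[150:290,155:265].reshape(-1,3)
c=m[(m[:,2]>12)&(m[:,2]<70)&(m[:,0]<480)]
print(len(c)); r=cv2.minAreaRect(c[:,:2].astype(np.float32));print("cap rect",r)
# rig plate
m=W[140:210,255:372].reshape(-1,3);c=m[(m[:,2]>6)&(m[:,2]<20)]
print("plate",cv2.minAreaRect(c[:,:2].astype(np.float32)))
from scipy.spatial.transform import Rotation as Ro
print(Ro.from_quat(manip.current_eef_rot()).as_matrix().round(2))
```

```text
cap [423.1 239.7  54.8]
blk [616.9 -78.5  85. ]
box [ 402.7 -258.7  128.9]
knob? [ 402.5 -267.7  129. ]
mat [337.7 354.7   1.3]
591
cap rect ((383.555419921875, 249.61886596679688), (203.63316345214844, 334.83221435546875), 7.609060287475586)
plate ((631.443359375, -99.46232604980469), (386.41851806640625, 233.98252868652344), 89.1874771118164)
[[ 0.92  0.4  -0.  ]
 [ 0.4  -0.92  0.  ]
 [ 0.   -0.   -1.  ]]
```

Run:
```python
from h import *
Q=[1,0,0,0]
manip.goto([430,-255,300],Q); print(manip.current_time_s()); grab("wrist","w_box")
manip.goto([625,-90,300],Q); print(manip.current_time_s()); grab("wrist","w_rig")
manip.goto([455,240,280],Q); print(manip.current_time_s()); grab("wrist","w_cap")
print(manip.current_q(),manip.current_wrist_force())
```

```text
1.4167
2.4667
3.9083
[ 3.73148026e-01  4.59774216e-03  1.33209950e+00 -3.89027705e-04
  1.80486449e+00  1.94573772e+00] [ 0.59328807  0.24800073 -0.51867728]
```

View pics/w_box.png

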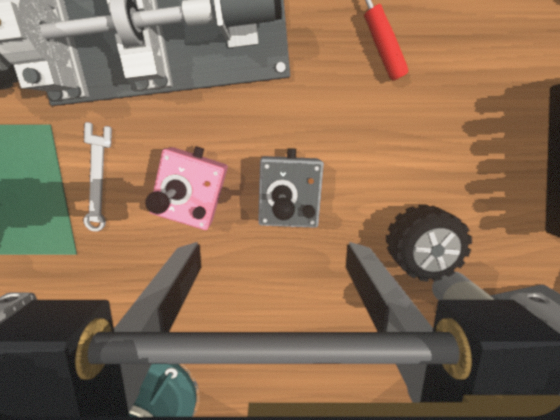

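View pics/w_rig.png

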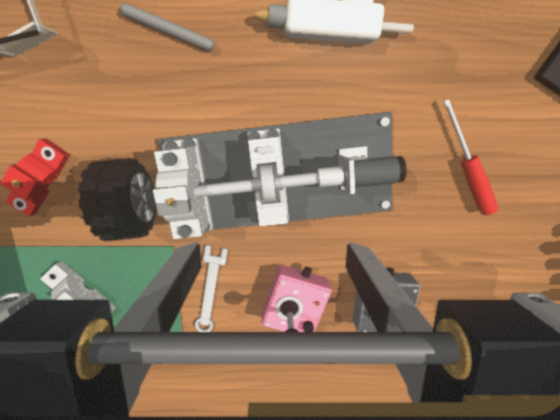

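View pics/w_cap.png

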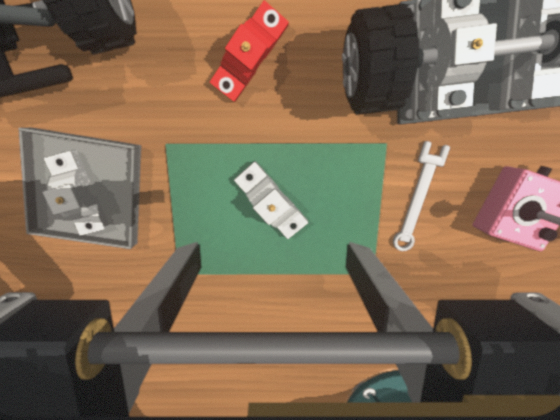

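The wrist views are clear. In w_box the grey box is around (290,190), with a black key switch and other small parts. In w_rig the open block is at about (266,178), and its axle slopes slightly. In w_cap the cap is at (271,203). Next I'll enlarge crops of each.

Run:
```python
import cv2
def crop(n,u,v,w,h,k,o):
    a=cv2.imread(f'pics/{n}.png')[v:v+h,u:u+w]; a=cv2.resize(a,None,fx=k,fy=k,interpolation=cv2.INTER_CUBIC)
    for i in range(0,w,10): cv2.putText(a,str(u+i),(i*k,8),0,.3,(0,0,255),1); cv2.line(a,(i*k,10),(i*k,16),(0,0,255),1)
    for i in range(0,h,10): cv2.putText(a,str(v+i),(0,i*k+4),0,.3,(0,0,255),1); cv2.line(a,(20,i*k),(26,i*k),(0,0,255),1)
    cv2.imwrite(f'pics/{o}.png',a)
crop("w_cap",220,150,100,100,6,"c_cap")
crop("w_rig",150,110,250,130,3,"c_rig0")
crop("w_rig",230,120,80,110,5,"c_rig")
crop("w_box",240,140,100,100,6,"c_box")
```

```text
(no output)
```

View pics/c_cap.png

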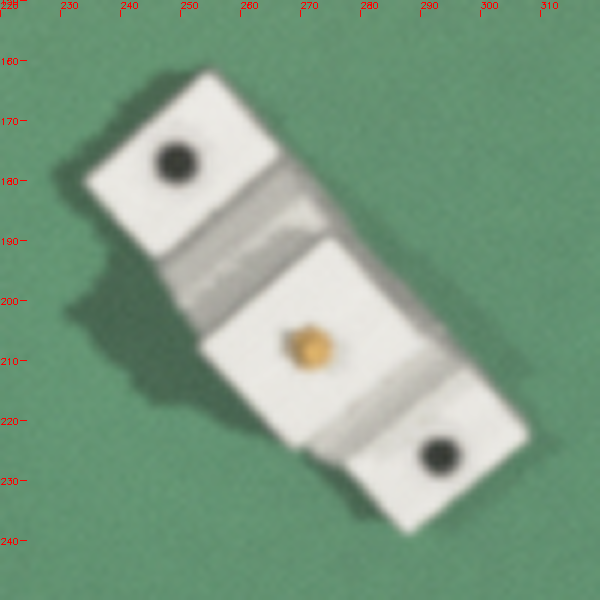

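View pics/c_rig0.png

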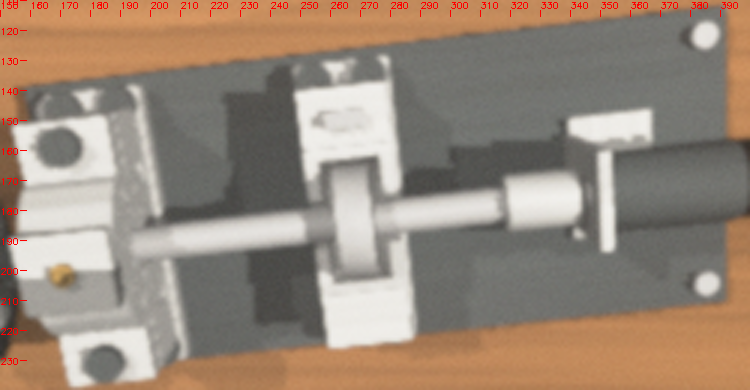

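View pics/c_rig.png

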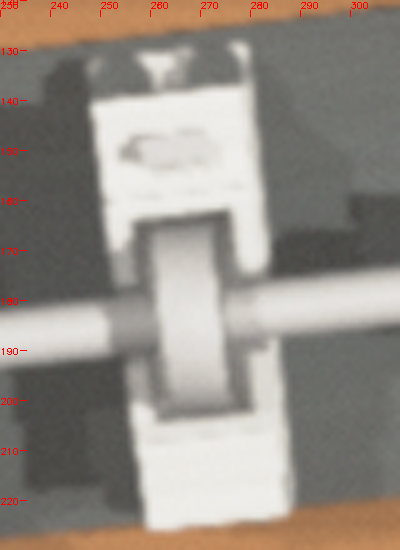

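View pics/c_box.png

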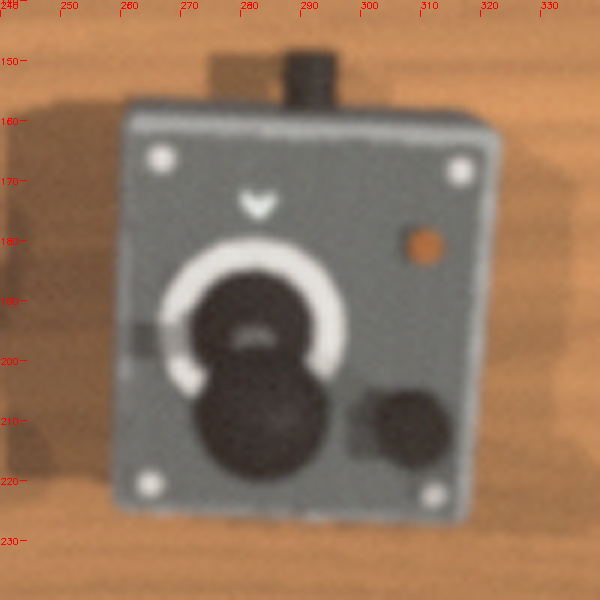

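Run:
```python
from h import *
a=ray("w_cap",248.6,177,20);b=ray("w_cap",292.8,226,20)
print("holes",a,b,np.linalg.norm(a-b),(a+b)/2,np.degrees(np.arctan2(*(b-a)[1::-1])))
c=[ray("w_cap",u,v,50) for u,v in((274,189),(253,208),(268.5,225),(291,207))]
print("crown",np.mean(c,0),[np.linalg.norm(c[i]-c[(i+1)%4]).round(1) for i in range(4)])
f=[ray("w_cap",u,v,20) for u,v in((254.5,161.5),(234,180),(287.5,239),(308,222))]
print("feet corners",np.mean(f,0),[np.linalg.norm(f[i]-f[(i+1)%4]).round(1) for i in range(4)])
W=pts("w_cap");print("depth",W[207,262],W[165,252],W[228,300],W[160,300])
s=[ray("w_rig",u,v,62) for u,v in((247.5,139.5),(277.5,136.5),(288,222),(259,225.5))]
print("seat",np.mean(s,0),[np.linalg.norm(s[i]-s[(i+1)%4]).round(1) for i in range(4)])
mf=(s[0]+s[1])/2;mn=(s[2]+s[3])/2;print("xdir",np.degrees(np.arctan2(*(mf-mn)[1::-1])),np.degrees(np.arctan2(*(s[1]-s[0])[1::-1]))+90)
p=ray("w_rig",196,190.5,66);q=ray("w_rig",315,178.5,66);print("axle",p,q,np.degrees(np.arctan2(*(q-p)[1::-1]))+90)
b=[ray("w_rig",u,v,62) for u,v in((256,164),(273.5,162.5),(278,202.5),(261,204))];print("bearing hole",np.mean(b,0))
W=pts("w_rig");print("depth",W[215,275],W[145,258],W[180,266],W[180,290])
print("knob",ray("w_box",283,208,118))
s=[ray("w_box",u,v,44) for u,v in((260,160),(322,162.5),(317,227),(258.5,226))]
s2=[ray("w_box",u,v,44) for u,v in((266.5,166.5),(316.5,168.5),(312,222.5),(264.5,220.5))]
for s in(s,s2): print("box",np.mean(s,0),[np.linalg.norm(s[i]-s[(i+1)%4]).round(1) for i in range(4)],np.degrees(np.arctan2(*(s[0]-s[3])[1::-1])),np.degrees(np.arctan2(*(s[1]-s[2])[1::-1])))
W=pts("w_box");print(W[208,283],W[175,290])
```

```text
holes [462.33322683 273.59006886  20.        ] [388.07792973 209.06307482  20.        ] 98.37470258038003 [425.20557828 241.32657184  20.        ] -139.00973668612684
crown [425.51514    240.63482051  50.        ] [np.float64(39.2), np.float64(32.5), np.float64(40.4), np.float64(34.3)]
feet corners [425.98809085 240.64984009  20.        ] [np.float64(39.9), np.float64(119.7), np.float64(40.7), np.float64(119.3)]
depth [425.7028495  253.83294943  48.5345167 ] [479.49173644 268.3451075   20.26173008] [385.10661382 198.24264526  20.62672065] [484.35120039 199.09109613   2.84281066]
seat [626.9302606  -85.40660683  62.        ] [np.float64(39.5), np.float64(118.8), np.float64(41.5), np.float64(120.0)]
xdir 6.86639485468006 5.467778614968793
axle [616.98117825  12.91681799  66.        ] [ 633.25011049 -148.51521974   66.        ] 5.754771697052192
bearing hole [625.53765469 -83.98093742  62.        ]
depth [580.70892568 -94.7053004   62.15071831] [677.17285409 -72.21312695  60.97603827] [634.93005729 -82.98369083  85.4684143 ] [ 631.77344935 -114.72630801   68.77177645]
knob [ 412.07086485 -268.01037512  118.        ]
box [ 410.63828228 -279.46353352   44.        ] [np.float64(86.6), np.float64(95.5), np.float64(86.9), np.float64(97.4)] -2.0340671368199517 -1.8444724092247486
box [ 410.19130221 -280.20203989   44.        ] [np.float64(70.3), np.float64(80.0), np.float64(70.3), np.float64(79.7)] -2.4958112967297916 -2.447686387417788
[ 415.78947756 -267.57057228  131.07751301] [ 439.29370132 -280.02442578   42.74778454]
```

Measured dimensions agree with the ones given: feet 119.5x40, shoulders 119.5x40, screw spacing 98. The cap is at (425.6,240.9) at 41°, and the seat is near (626.5,-85) with x at about 6°. I'll grasp the cap, lift it, then take a closer look at the block with the cap held.

```bash
cat >> h.py <<'E'
from scipy.spatial.transform import Rotation as Ro
def down(deg): return (Ro.from_euler('z',deg,degrees=True)*Ro.from_quat([1,0,0,0])).as_quat()
E
python3 - <<'E'
from h import *
q=down(41.0)
manip.goto([425.6,240.9,120],q)
manip.move_l([425.6,240.9,35],speed=80,force_limit=15)
print(manip.current_tcp_pos())
manip.clamp(30); manip.wait(.2)
print(manip.current_opening(),manip.current_wrist_force())
manip.move_l([425.6,240.9,150],speed=100)
print(manip.current_opening(),manip.current_wrist_force())
manip.goto([520,-75,260],down(6))
print(manip.current_time_s(),manip.current_tcp_pos())
grab("wrist","w_rig2")
E
```

```text
[426.15886158 241.13038119  35.6706848 ]
0.4214616137252853 [ 0.41890641 -0.78835233  0.72339972]
0.42364553526223914 [-0.32483145  0.24301914 -4.27994854]
9.5583 [519.78066283 -73.90891562 259.30633037]
```

View pics/w_rig2.png

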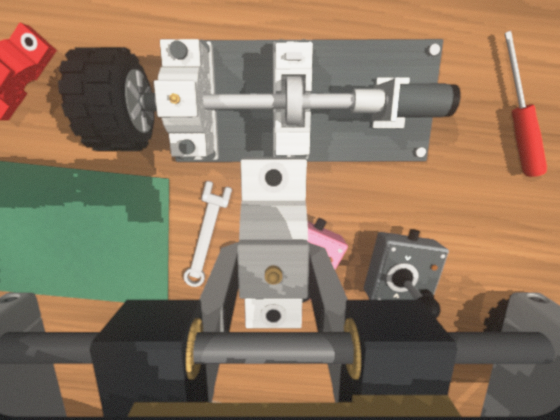

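The cap is gripped at an opening of 39.6 mm and lifted cleanly. The block shows at (293,98), and the held cap's feet are at (273,178) and (273,316).

Run:
```python
import cv2
def crop(n,u,v,w,h,k,o):
    a=cv2.imread(f'pics/{n}.png')[v:v+h,u:u+w]; a=cv2.resize(a,None,fx=k,fy=k,interpolation=cv2.INTER_CUBIC)
    for i in range(0,w,10): cv2.putText(a,str(u+i),(i*k,8),0,.3,(0,0,255),1); cv2.line(a,(i*k,10),(i*k,16),(0,0,255),1)
    for i in range(0,h,10): cv2.putText(a,str(v+i),(0,i*k+4),0,.3,(0,0,255),1); cv2.line(a,(20,i*k),(26,i*k),(0,0,255),1)
    cv2.imwrite(f'pics/{o}.png',a)
crop("w_rig2",250,35,90,125,4,"d_rig")
crop("w_rig2",225,150,95,190,3,"d_cap")
```

```text
(no output)
```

View pics/d_rig.png

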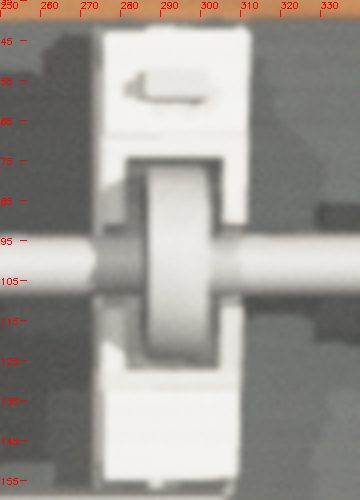

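View pics/d_cap.png

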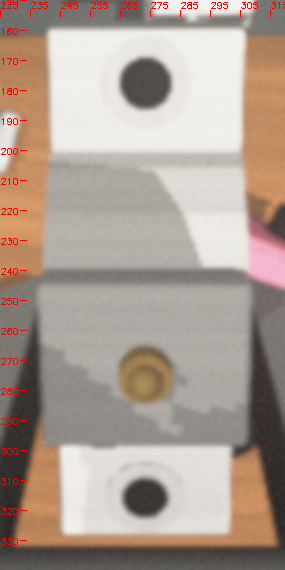

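Run:
```python
from h import *
p=np.array(manip.current_tcp_pos());R=Ro.from_quat(manip.current_eef_rot()).as_matrix()
print(p,np.degrees(np.arctan2(R[1,0],R[0,0])),R[2].round(4))
n="w_rig2"
s=[ray(n,u,v,62) for u,v in((275.7,42.2),(312.5,42.2),(310,154.5),(275.7,154.5))]
print("seat",np.mean(s,0),[np.linalg.norm(s[i]-s[(i+1)%4]).round(1) for i in range(4)])
mf=(s[0]+s[1])/2;mn=(s[2]+s[3])/2;print("xdir",np.degrees(np.arctan2(*(mf-mn)[1::-1])))
for i,j in((1,0),(2,3)): print(np.degrees(np.arctan2(*(s[i]-s[j])[1::-1]))+90)
k=ray(n,292.5,56.5,68);print("key",k)
b=[ray(n,u,v,62) for u,v in((281,74.5),(305,74.5),(304.5,127),(281,127))];print("pocket",np.mean(b,0),[np.linalg.norm(b[i]-b[(i+1)%4]).round(1) for i in range(4)])
a=ray(n,255,101,66);b=ray(n,335,100.5,66);print("axle",a,b,np.degrees(np.arctan2(*(b-a)[1::-1]))+90)
zf=p[2]-31+16
h=[ray(n,273.7,v,zf) for v in(177.7,316)];print("caphole mid",np.mean(h,0),np.linalg.norm(h[0]-h[1]),"tool",R.T@(np.mean(h,0)-p))
f=[ray(n,u,v,zf) for u,v in((241,159),(307,159),(301.7,327.7),(245.3,327.7))];print("feet",np.mean(f,0),"tool",R.T@(np.mean(f,0)-p),[np.linalg.norm(f[i]-f[(i+1)%4]).round(1) for i in range(4)])
```

```text
[519.77581371 -73.66001868 259.26755198] 6.120441535533796 [-0.0011 -0.0011 -1.    ]
seat [626.09480427 -86.06912341  62.        ] [np.float64(39.8), np.float64(120.1), np.float64(41.0), np.float64(120.1)]
xdir 6.520267309859866
6.07152439467707
6.107911141485175
key [670.50255013 -79.05708176  68.        ]
pocket [625.78621893 -85.45282058  62.        ] [np.float64(26.7), np.float64(56.3), np.float64(27.4), np.float64(56.3)]
axle [621.36919343 -42.77286922  66.        ] [ 631.45015859 -132.271364     66.        ] 6.426615911458782
caphole mid [519.69096244 -74.84145875 244.26755198] 98.36908665023853 tool [-0.19343957  1.18204903 14.99894468]
feet [520.51139483 -74.76798552 244.26755198] tool [ 0.63014944  1.19646712 14.99800148] [np.float64(39.7), np.float64(119.4), np.float64(40.2), np.float64(119.5)]
```

Run:
```python
from h import *
x,y=625.8,-84.8
manip.goto([x,y,170],down(6.2))
print(manip.move_l([x,y,106],speed=70,force_limit=8),manip.current_tcp_pos(),manip.current_wrist_force())
print(manip.move_l([x,y,88],speed=12,force_limit=6))
for i in range(3): print(manip.current_tcp_pos(),manip.current_wrist_force(),manip.current_moment())
print(manip.current_time_s(),manip.current_opening())
```

```text
False [626.30596302 -84.91810924 106.74436742] [-0.48403756  0.69718959 -4.34085631]
True
[625.59662008 -84.83145941  98.74433415] [-1.66946249 -0.04841302  4.73215608] [ 0.10755366 -0.20221487 -0.01202766]
[625.59662008 -84.83145941  98.74433415] [-1.66946249 -0.04841302  4.73215608] [ 0.10755366 -0.20221487 -0.01202766]
[625.59662008 -84.83145941  98.74433415] [-1.66946249 -0.04841302  4.73215608] [ 0.10755366 -0.20221487 -0.01202766]
12.0667 0.42252471397550956
```

It stopped 6 mm proud, and the moment puts the contact under the +x foot. So it's the wrong way round; I'll lift, turn it and try again.

Run:
```python
from h import *
x,y=625.8,-84.8
manip.move_l([x,y,190],speed=90)
print(manip.ik([x,y,190],down(186.2)))
manip.goto([x,y,190],down(186.2))
print(manip.current_tcp_pos(),manip.current_time_s())
grab("wrist","w_rig3")
print(manip.move_l([x,y,106],speed=70,force_limit=8))
print(manip.move_l([x,y,86],speed=12,force_limit=6))
for i in range(2): print(manip.current_tcp_pos(),manip.current_wrist_force(),manip.current_moment())
grab("side","s3")
print(manip.current_time_s(),manip.current_opening())
```

```text
[-2.24431728e-01  2.75438088e-01  1.20470581e+00 -4.44089210e-16
  1.66144876e+00 -1.90343847e+00]
[625.80223085 -84.78126271 189.95258303] 15.9083
False
True
[626.24402945 -84.7880342   93.02049211] [-0.39792189 -0.08909534  5.19256169] [ 0.03982862 -0.13266855 -0.04537542]
[626.24402945 -84.7880342   93.02049211] [-0.39792189 -0.08909534  5.19256169] [ 0.03982862 -0.13266855 -0.04537542]
18.45 0.4219942628231555
```

View pics/w_rig3.png

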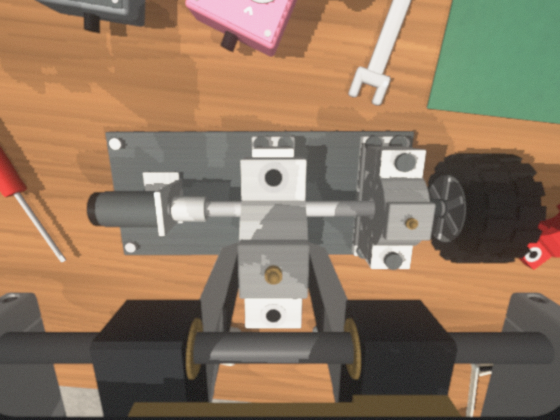

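It went down to z=93.0, 5.7 mm lower than before. I'll press gently to confirm it's home, release, lift and look.

Run:
```python
from h import *
x,y=625.8,-84.8
print(manip.move_l([x,y,89],speed=12,force_limit=8),manip.current_tcp_pos(),manip.current_wrist_force(),manip.current_moment())
p=manip.current_tcp_pos()
manip.move_l([x,y,92.8],speed=20)
print(manip.current_wrist_force())
manip.ungrasp();manip.wait(.2)
print(manip.current_opening(),manip.current_wrist_force(),manip.current_tcp_pos())
manip.move_l([x,y,220],speed=120)
manip.goto([600,-84.8,260],down(6.2))
print(manip.current_time_s());grab("wrist","w_fit");grab("side","s4")
```

```text
True [626.22501066 -84.82893185  93.03274261] [-0.74606091  0.78868211  3.96106849] [-0.00376336 -0.16003986 -0.02516052]
[0.3412588  0.1054552  0.59982209]
1.0010958937752148 [-0.08549141  0.51864471  0.2564909 ] [625.7927264  -84.80067638  92.81085885]
23.9167
```

View pics/w_fit.png

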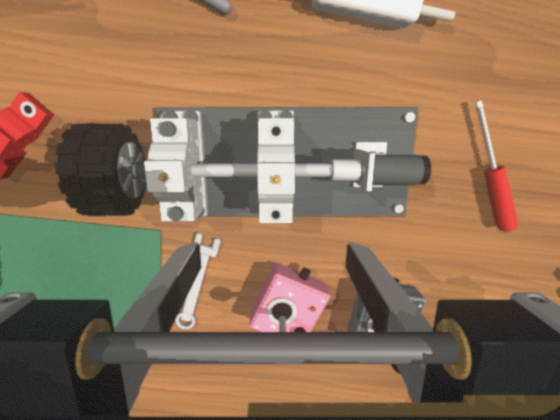

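The cap sits on the block at (276,165), aligned with it. Next I'll check both feet's heights with the depth.

Run:
```python
from h import *
W=pts("w_fit")
def med(u0,u1,v0,v1): return np.nanmedian(W[v0:v1,u0:u1].reshape(-1,3),0).round(1)
print("far foot",med(262,270,120,135),med(282,289,120,135),"near",med(262,270,208,218),med(282,289,208,218),"crown",med(263,273,166,190),med(282,290,166,190),"ref other crown",med(150,158,170,185),"ref feet",med(180,186,123,133),med(155,162,123,133),med(183,190,208,216))
a=ray("w_fit",276,131,78);b=ray("w_fit",276,214.5,78);print((a+b)/2,np.linalg.norm(a-b),np.degrees(np.arctan2(*(a-b)[1::-1])))
a=cv2.imread("pics/w_fit.png")[100:230,245:310];cv2.imwrite("pics/e.png",cv2.resize(a,None,fx=4,fy=4,interpolation=2))
```

```text
far foot [675.  -68.5  77.7] [677.4 -90.1  77.8] near [575.9 -78.6  77.8] [ 578.7 -102.1   78. ] crown [624.1 -76.6 107.7] [626.  -95.7 107.7] ref other crown [611.2  44.7 107.9] ref feet [664.5  23.8  77.7] [661.7  51.   78.1] [567.   17.2  77.8]
[623.40809539 -86.08070759  78.        ] 97.8922802993929 6.383318869156758
```

View pics/e.png

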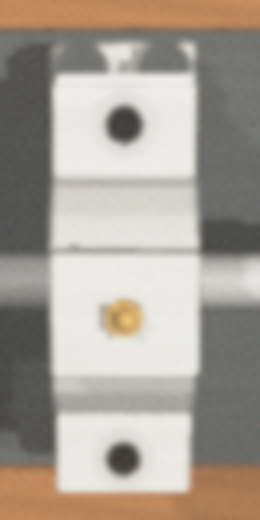

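Feet tops all read 78 and the crown 108, the same as the fitted reference cap, so it is home. Next is the lever: fingers shut, pushing in the box's +x direction from the robot side, then a slow return so the lever doesn't snap back.

Run:
```python
from h import *
q=down(-2.3); k=np.array([411.0,-268.0]); e=np.array([np.cos(np.radians(2.3)),-np.sin(np.radians(2.3))])
P=lambda d,z:[*(k+e*d),z]
manip.goto(P(-60,250),q)
manip.clamp(10)
print(manip.current_opening(),manip.current_time_s())
print(manip.move_l(P(-60,111),speed=120,force_limit=10))
print(manip.move_l(P(-26,111),speed=60,force_limit=8),manip.current_wrist_force())
print(manip.move_l(P(9.5,111),speed=30,force_limit=14),manip.current_tcp_pos(),manip.current_wrist_force())
t=manip.current_time_s()
grab("side","s_push");grab("wrist","w_push")
print(t)
```

```text
0.004777799589846089 26.6083
False
False [-0.12661924 -0.41728794 -0.16597664]
False [ 419.95526201 -267.96293874  110.51761865] [-3.54802991  0.74255263 -3.57082166]
29.9667
```

```bash
python3 -c "
import cv2
a=cv2.imread('pics/s_push.png')[220:330,180:330];cv2.imwrite('pics/s_push_c.png',cv2.resize(a,None,fx=5,fy=5,interpolation=2))"
```

```text
(no output)
```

View pics/s_push_c.png

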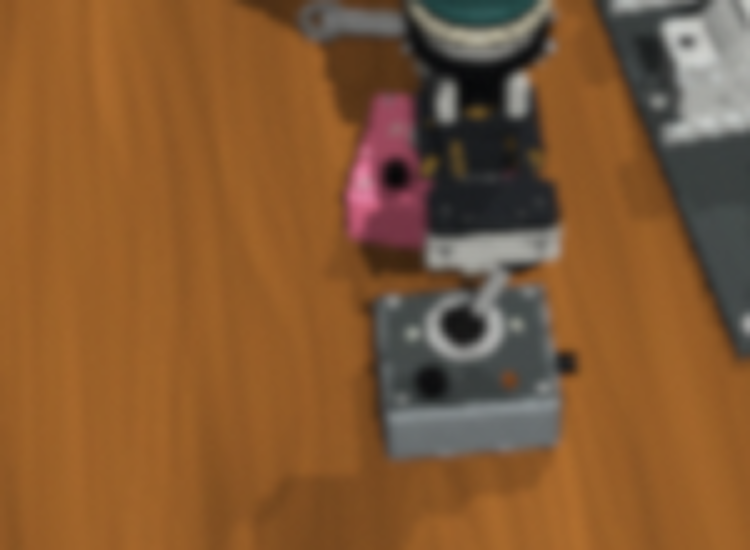

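View pics/w_push.png

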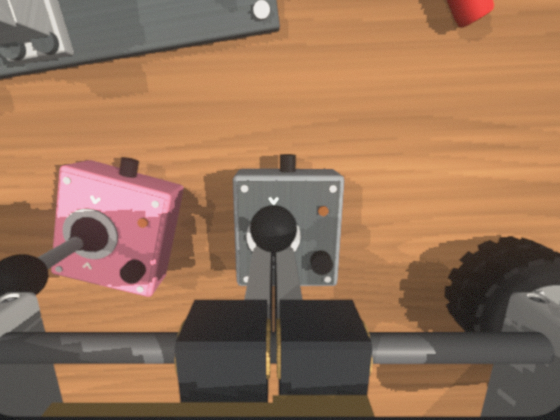

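The lever is over: the rod leans away in the side view, and the knob is at (273,228) in the wrist view. The reaction is 3.5 N, as expected. I'll hold it there, then bring it back slowly.

Run:
```python
from h import *
k3=ray("w_push",273.5,228,111);print("knob",k3,"tilt",np.arcsin((k3[0]-411)/74))
q=down(-2.3); k=np.array([411.0,-268.0]); e=np.array([np.cos(np.radians(2.3)),-np.sin(np.radians(2.3))])
P=lambda d,z:[*(k+e*d),z]
manip.wait(1.5); print(manip.current_wrist_force(),manip.current_time_s())
manip.move_l(P(-26,111),speed=15); print(manip.current_wrist_force())
manip.move_l(P(-60,111),speed=60)
manip.move_l(P(-60,250),speed=120)
grab("wrist","w_end")
manip.goto([430,-255,300],[1,0,0,0]); manip.ungrasp();manip.wait(.3)
grab("wrist","w_end2");grab("top","t_end");grab("side","s_end")
print(manip.current_time_s(),manip.current_wrist_force())
print("knob",ray("w_end2",283,208,118))
```

```text
knob [ 441.93443909 -269.78991221  111.        ] tilt 0.4312789254564719
[-3.27309503  1.10372805 -2.45457258] 31.5667
[ 0.11837501  0.27821454 -0.44371323]
38.525 [0.08123005 0.17476341 1.15334679]
knob [ 412.44593783 -267.54884396  118.        ]
```

View pics/w_end2.png

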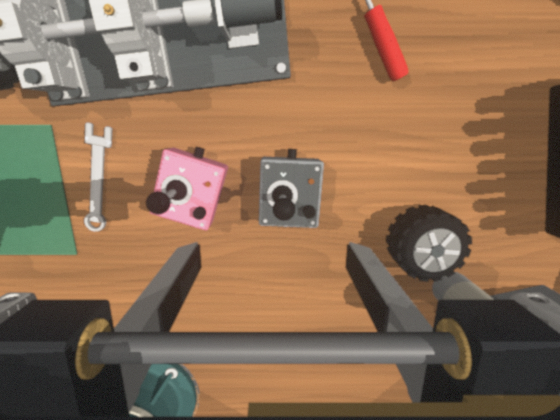

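View pics/t_end.png

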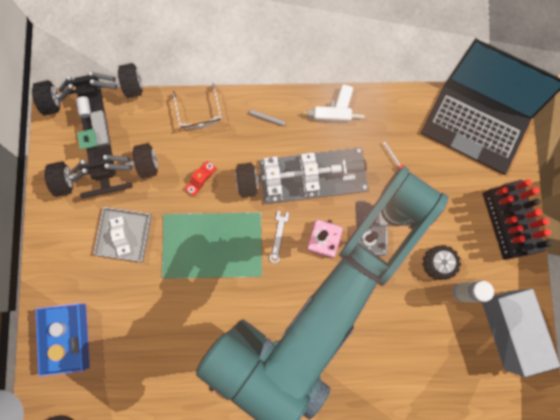

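The knob is back at (283,208), the same pixel as at the start. The cap sits on the block and the other parts haven't moved, so I'm handing in.

```bash
python3 -c "
from station import manip
manip.close_job();print(manip.current_time_s())"
```

```text
the job is handed in; nothing more can be done
the job is handed in; nothing more can be done
```

The cap from the mat is fitted and fully home, the axle has been jogged, and the job was handed in at about 38.5 s.

- **Fitting the cap:** On the first try the cap stopped about 6 mm proud, with the contact under the foot on the key side. I lifted it, turned it end for end, and it went down a further 5.7 mm. A light extra press did not move it.
- **Cap check after letting go:** Depth readings gave the foot tops at 77.7–78.0 mm and the crown at 107.7 mm, matching the rig's other fitted cap. The cap lay within about 0.3° of the block's direction. Its measured centre was 2–3 mm short of my seat estimate in x. Camera calibration is good to about 2 mm, so I went by the heights.
- **Jogging the lever:** After releasing the cap I pushed the lever away from the robot to about 0.43 rad, with a reaction of about 3.5 N. I held it about 1.6 s and brought it back slowly. The knob was then back where it started in the image. I could not read the tilt during the return, so I can't rule out a tiny swing past centre.
- **Everything else:** The wrench, screwdriver, loose wheel, spare cap and both look-alikes appeared unmoved in the last pictures. The arm was clear of everything, with the gripper open.

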